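# Vented lid on the fig tin

## Task

The figs in the steel tin are to rest under their vented inner lid: lower the nested pair of lids (cover with the inner lid caught under it) gently onto the tin until it sits fully home, and only then pull the black catch on top of the cover all the way out towards the rim, which frees the inner lid. Now take the cover by its handle and lift it off alone, leaving the inner lid seated level in the tin, and finish with the gripper still holding the cover in the air, a hand's breadth above where it sat. Set the lids down rather than dropping them, leave the tin standing where it is and do not disturb the timer, the bowl or the pen.

Things in the scene. Friction and masses are not known exactly. Their poses are not given: they have to be found in the camera images.
- fig_tin: open round steel tin with figs in it, loose, about 0.9 kg, 138 mm over the rolled rim, 128 mm inner width, 90 mm high. Origin: centre of its underside, z up
- cover: round steel outer lid, 149 mm wide, 0.25 kg; starts on the work surface with the inner lid inside. Origin: centre of the skirt's lower edge; flat top 17 mm above it, underside of the top 14 mm. z up, -x points to the catch's black grip. Skirt 144 mm wide inside. Fully home on the tin over the inner lid its origin is 79 mm above the tin's underside, with 3 mm play all round
- inner_lid: vented steel lid inside the cover, 0.12 kg: 138 mm flange for the tin's rim on a tapered plug 122 mm wide, 10 mm deep, 3 mm play in the mouth. Origin: centre of the plug's underside, 80 mm above the tin's underside when seated. Its headed centre stud passes up through the cover; the closed catch holds it with 2 mm up and down play, so it rises with the cover. It turns freely
- catch (a joint): keyhole sliding catch on the cover, in m: 0 = closed (pushed in towards the centre, holds the inner lid), 0.020 = fully out at its stop (inner lid free). It slides along the cover's -x axis, from the centre towards the rim, against about 2 N of friction and stays where it is left
- catch_grip (a point): point in the catch's upright black grip, 10 mm below its top: pinch it from above across the cover's y axis. Moves with the catch. Grip 18 mm long along the cover's x, 12 mm wide along y, top 52 mm above the cover's origin; 40 mm from the cover's centre when closed, 60 mm when out. The flat catch plate below it lies 20 mm above the cover's origin
- handle_grip (a point): centre of the cover's handle, on the cover's axis, 42 mm above its origin. The handle is a folded steel strap, 38 mm long along the cover's x, 42 mm wide along y, top 56 mm above the cover's origin: sides flat up to 49 mm: take it across y from above, fingertips at least 22 mm above the cover's origin
- dial_timer: bystander: round white kitchen timer, 64 mm wide, 44 mm high. Origin: centre of its underside
- prep_bowl: bystander: small steel bowl, 110 mm wide, 42 mm high. Origin: centre of its underside
- pen: bystander: black and white marker pen, 135 mm long, 17 mm thick, lying flat. Origin: centre of its underside
Not all that is in view belongs to the job. What is shaped like the cover but green is not meant. What is shaped like the fig_tin but green is not meant.

How it is judged (in metres and radians):
On the way, in this order (a step that is already met when the one before it is completed fails the run):
1. the lid pair sits fully home on the tin with the catch still closed (z of inner_lid in the frame of fig_tin between 0.077 and 0.083 m and horizontal distance between inner_lid and fig_tin below 0.007 m and angle between the z axis of inner_lid and the z axis of fig_tin, either way round below 0.04 rad and z of cover in the frame of fig_tin below 0.082 m and horizontal distance between cover and fig_tin below 0.01 m and value of joint catch below 0.006 m), for 0.2 s.
2. the catch is pulled fully out with both lids still home on the tin (z of inner_lid in the frame of fig_tin between 0.077 and 0.083 m and horizontal distance between inner_lid and fig_tin below 0.007 m and angle between the z axis of inner_lid and the z axis of fig_tin, either way round below 0.04 rad and z of cover in the frame of fig_tin below 0.082 m and horizontal distance between cover and fig_tin below 0.01 m and value of joint catch above 0.017 m), for 0.2 s.
At the end, for the whole second after the job is handed in: The inner lid sits in the tin (height within 3 mm, centre within 7 mm, level within 0.04 rad), the tin stands upright within 40 mm of where it was, and the gripper still holds the cover at rest, at least 50 mm above its seated height, touching neither the inner lid nor the tin (z of inner_lid in the frame of fig_tin between 0.077 and 0.083 m and horizontal distance between inner_lid and fig_tin below 0.007 m and angle between the z axis of inner_lid and the z axis of fig_tin, either way round below 0.04 rad and height (world z) of cover above 0.129 m and contact force between the fingers and cover above 1 N and contact force between cover and inner_lid below 0.05 N and contact force between cover and fig_tin below 0.05 N and linear speed of cover below 0.03 m/s and linear speed of inner_lid below 0.02 m/s and angle between fig_tin's own z axis and vertical below 0.05 rad and distance of fig_tin from where it was at the start of the episode below 0.04 m); the arm keeps its last pose, push and grip.
It fails at once if the catch is opened while the inner lid is off its seat in the tin, or the freed inner lid is lifted or shoved out of its seat (value of joint catch above 0.012 m and (z of inner_lid in the frame of fig_tin above 0.086 m or horizontal distance between inner_lid and fig_tin above 0.01 m)).
It fails at once if the lids are dropped onto the tin (linear speed of inner_lid above 0.35 m/s and horizontal distance between inner_lid and fig_tin below 0.05 m and z of inner_lid in the frame of fig_tin below 0.11 m).
It fails at once if the tin is shoved more than 40 mm or tipped (distance of fig_tin from where it was at the start of the episode above 0.04 m or angle between fig_tin's own z axis and vertical above 0.25 rad).
It fails at once if the timer, the bowl or the pen is disturbed (moved more than 30 mm) (distance of any of dial_timer, prep_bowl, pen from where it was at the start of the episode above 0.03 m).
It also fails if it takes over 69 s, if anything falls off the work surface, if the arm or the gripper's body presses on something with over 40 N, if the wrist force passes 120 N, or if a joint passes its speed limit or range.

## Robot

A 6-joint arm with a two-finger parallel gripper is mounted at the origin on a cart in front of the work surface, level with it; the furniture and walls round the work are solid. World frame = base frame: x ahead of the robot, y to its left, z up, the work surface at z = 0. Lengths are in m, angles in degrees, forces in N, time in s.
With the tool pointing down it reaches from about 0.375 to 0.975 m from the base axis. Payload 3.8 kg.
Tool frame: the origin (TCP) lies between the finger pads; the fingertips stand 19 mm ahead of it and the grasp point (between the pads) is the TCP; z points along the fingers, y is the direction in which the jaws open and shut (so a half turn about z gives the same grasp; the last joint's range is limited). The gripper opens to 85 mm and grips with 20 to 120 N. Pads are 22 mm wide; open, the fingers measure 114 mm over their backs; the gripper's body (76 mm by 85 mm) begins 54 mm behind the grasp point. The pads swing forward as they close: fully open they stand 13 mm farther back than shut.
Start: joints at [-73.447, 15.12, 91.902, -0, 72.978, -2.114], TCP at [0.216, -0.639, 0.227] pointing down, gripper open.
Joint ranges: [-150.88, 150.88], [-54.13, 125.18], [17.81, 147.31], [-75.09, 255.09], [0, 152.58], [-146.25, 146.25]. Speed limits (degrees/s): [147.25, 147.25, 180, 180, 180, 180].

## Interface

Orientations are given as [roll, pitch, yaw] about the fixed x, y, z axes, in that order (R = Rz(yaw) Ry(pitch) Rx(roll)).
In Python, from cell import arm gives the robot as it stands. Calls block until the motion is done:
- arm.move_ptp(position, orientation): joint-space move of the TCP to a pose.
- arm.move_linear(position, speed=0.15, rot=None): straight line of the TCP; rot=None keeps the orientation; speed is the mean speed in m/s.
- arm.move_joints(angles): joint-space move.
- arm.set_gripper(opening, strength=None): finger opening in m; strength is the grip in N (None keeps the last); returns when the fingers have stopped.
- arm.hold(seconds).
- arm.inverse_kinematics(position, orientation): joint angles nearest the present ones, or None.
- arm.read_state(): the state.
- arm.read_camera(name): name is "side" or "top" or "wrist"; returns (picture, depth): 400x640x3 uint8, red, green, blue; 400x640 float32, m along the optical axis (not along the pixel's ray), 0 where there is no reading.
- arm.camera_info(name): a dict with "fx", "fy", "cx", "cy" (pixels), "T" (4x4, takes a point from camera to world coordinates). Camera axes: x right, y up, looking along -z (the intrinsics and any distortion apply to the point x, -y, -z); pixel columns grow to the right and rows downward; lengths in m; the calibration is good to about 2 mm. A picture is of the moment at which its call begins: read the wrist's pose just before it. camera_info takes no time and is no camera call; for the wrist camera it gives the pose at the moment of the call.
A pose or a line that the arm cannot do raises arm.Unreachable and nothing moves.
- arm.close_job(): hands the job in, once; it reports no verdict.
Trained networks look in the newest picture that a camera, given by its name, has taken for a name from the list of things; names that differ only in an ending like _2 or _b are one class to them, and where a whole thing is asked for, a point or a joint stands for the part that bears it (a point fixed in the world has none). Each returns a list of dicts, best first, with "confidence" (0 to 1); they miss things now and then, are a little off and sometimes report something else, mostly with a low value. They report only what shows in the picture. A call takes as long as a camera call. They do not tell look-alikes from the thing itself.
- arm.recognise(name, camera): "centre" ([x, y, z] in m, in world coordinates, good to about 4 mm: the middle of the surface that is visible of it).
- arm.cut_out(name, camera): "pixels" (400x640 bool, what is visible of it).
- arm.landmark_of(name, camera): "centre" ([x, y, z] in m, in world coordinates, good to about 4 mm: a listed point, or the origin of a listed thing).
The state is a dict: "clock": time; "joint_pos": joint angles; "joint_velocities": joint speeds; "tau": joint torques, N m; "eef_pos": TCP position; "tcp_rot": TCP orientation; "contact_force": force on the tool from outside, world axes, zero at the start; "wrist_torque": the same for the moment, N m; "grip_width": finger opening in m.
Only numpy, scipy, OpenCV 4.12 (cv2) and the standard library are available. Lean on these libraries where they do the work, as an engineer would, in place of code of your own. Each camera call takes 0.05 s, during which the arm holds its last target. There are 200 camera calls.

## Working session

There is one attempt and no reset: what is moved stays moved. The work goes in short steps, each a Python script; the robot and the scene stay as the last script left them, time stands still between calls to the robot, and variables do not carry over. Pictures are saved under pics/ and viewed, about 8 in all and at most 12, crops included, and the job is handed in when it is done.

```bash
mkdir -p pics; ls
python3 - <<'E'
from cell import arm
import cv2,numpy as np
ims=[]
for c in ("top","side"):
    p,d=arm.read_camera(c); ims.append(p)
    i=arm.camera_info(c); print(c,i['fx'],i['cx'],i['cy'],np.round(i['T'],3).tolist(), [k for k in i])
    for n in ("fig_tin","cover","catch_grip","handle_grip","dial_timer","prep_bowl","pen"):
        print(n,[(np.round(r['centre'],3).tolist(),round(r['confidence'],2)) for r in arm.landmark_of(n,c)])
cv2.imwrite('pics/a.png',cv2.cvtColor(cv2.resize(np.vstack(ims),None,fx=.75,fy=.75),cv2.COLOR_RGB2BGR))
print(arm.read_state())
E
```

```text
pics
top 372.5285518297646 316.93337667774455 204.92298789939673 [[-0.027, 0.982, -0.188, 0.375], [-0.999, -0.033, -0.03, 0.109], [-0.036, 0.187, 0.982, 1.023], [0.0, 0.0, 0.0, 1.0]] ['fx', 'fy', 'cx', 'cy', 'T']
fig_tin [([0.533, 0.257, -0.0], 0.84), ([0.62, 0.494, 0.001], 0.73)]
cover [([0.391, -0.264, 0.003], 0.83), ([0.562, -0.07, 0.0], 0.68), ([0.715, -0.27, -0.0], 0.61)]
catch_grip [([0.37, -0.3, 0.041], 0.64), ([0.524, -0.074, 0.043], 0.55), ([0.676, -0.289, 0.043], 0.53)]
handle_grip [([0.394, -0.261, 0.043], 0.88), ([0.714, -0.273, 0.041], 0.83), ([0.559, -0.07, 0.045], 0.73)]
dial_timer [([0.73, 0.067, -0.004], 0.89)]
prep_bowl [([0.451, 0.513, 0.0], 0.95)]
pen [([0.698, 0.288, -0.003], 0.55), ([0.733, 0.07, -0.003], 0.17)]
side 361.7578277567121 316.2701352449633 202.55503432847118 [[-0.918, 0.355, -0.177, 0.379], [-0.397, -0.806, 0.439, 0.626], [0.013, 0.474, 0.881, 1.056], [0.0, 0.0, 0.0, 1.0]] ['fx', 'fy', 'cx', 'cy', 'T']
fig_tin [([0.616, 0.491, 0.003], 0.68), ([0.535, 0.259, 0.0], 0.6)]
cover [([0.564, -0.07, 0.003], 0.76), ([0.392, -0.264, -0.001], 0.62), ([0.714, -
[... 338 characters left out ...]
0.287, 0.001], 0.56)]
{'clock': 0.8, 'joint_pos': array([-7.34462458e+01,  1.51180785e+01,  9.19024197e+01,  1.53917817e-03,
        7.29760213e+01, -2.11594207e+00]), 'joint_velocities': array([-0.03091452, -0.09349069,  0.02664363, -0.10708566,  0.02755656,
        0.04402621]), 'tau': array([-7.24207621e-04, -5.14976549e+01, -3.67699492e+01, -1.07485630e-04,
        6.54563883e-04,  2.12170164e-05]), 'eef_pos': array([ 0.21606484, -0.63949136,  0.22740664]), 'tcp_rot': array([ 1.79996468e+02, -1.34225370e-03,  1.86692457e+01]), 'contact_force': array([-0.15622907,  0.13023524,  0.79836565]), 'wrist_torque': array([-0.01932594, -0.0207668 ,  0.02678767]), 'grip_width': 0.08528574275330453}
```

View pics/a.png

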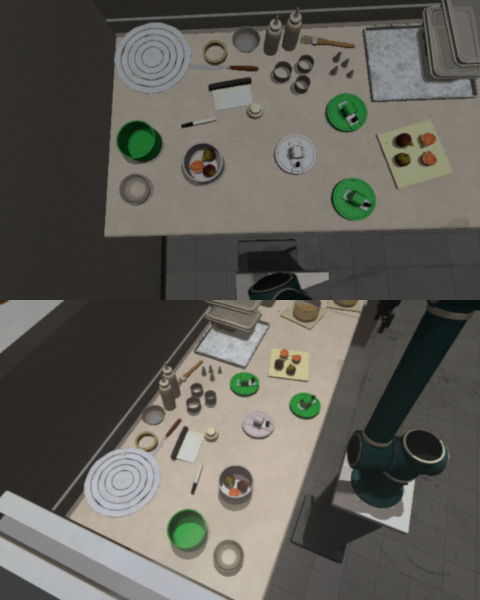

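Picture 1: the steel cover is near (0.562, -0.07) (top view pixel 295,153), with its catch towards -x. The figs' tin is near (0.534, 0.258) (pixel 203,162). The two green covers and the green tin are decoys. Next I look at the tin and the cover from close by.

```bash
cat > h.py <<'E'
from cell import arm
import cv2,numpy as np
def cloud(c):
    i=arm.camera_info(c); p,d=arm.read_camera(c)
    v,u=np.mgrid[:400,:640]
    P=np.stack([(u-i['cx'])/i['fx']*d,-(v-i['cy'])/i['fy']*d,-d],-1)
    W=P@i['T'][:3,:3].T+i['T'][:3,3]; W[d<=0]=np.nan
    return p,W
def save(p,n): cv2.imwrite(f'pics/{n}.png',cv2.cvtColor(p,cv2.COLOR_RGB2BGR))
def circ(W,c0,zr,r):
    m=(W[...,2]>zr[0])&(W[...,2]<zr[1])
    q=W[m][:,:2]; q=q[np.hypot(*(q-c0).T)<r]
    (c,rad)=cv2.minEnclosingCircle(q.astype(np.float32)); return np.array(c),rad,len(q)
def marks(c,*names):
    for n in names: print(c,n,[(np.round(r['centre'],4).tolist(),round(r['confidence'],2)) for r in arm.landmark_of(n,c)])
E
python3 - <<'E'
from h import *
for n,pos,z in (("cov",(0.562,-0.07),(.012,.022)),("tin",(0.534,0.258),(.082,.098))):
    arm.move_ptp([pos[0]-.03,pos[1],.33],[180,0,0]); arm.hold(.3)
    p,W=cloud("wrist"); save(p,n)
    print(n,arm.read_state()['clock'],circ(W,pos,z,.09),np.round(arm.camera_info("wrist")['T'][:3,3],3))
    np.save(n,W)
    if n=="cov": marks("wrist","cover","catch_grip","handle_grip")
    else: marks("wrist","fig_tin")
save(np.vstack([cv2.imread(f'pics/{n}.png')[...,::-1] for n in("cov","tin")])[::1],'b')
cv2.imwrite('pics/b.png',cv2.resize(cv2.imread('pics/b.png'),None,fx=.75,fy=.75))
E
```

```text
cov 3.5 (array([ 0.56192255, -0.07095892]), 0.07446900010108948, 9474) [ 0.609 -0.071  0.476]
wrist cover [([0.5637, -0.0703, 0.0035], 0.71), ([0.3906, -0.264, 0.0007], 0.67)]
wrist catch_grip [([0.3729, -0.3, 0.0384], 0.81), ([0.5191, -0.0723, 0.0401], 0.8), ([0.6822, -0.2871, 0.0413], 0.62)]
wrist handle_grip [([0.3934, -0.2638, 0.0411], 0.6), ([0.5629, -0.0714, 0.0463], 0.58)]
tin 5.25 (array([0.53162807, 0.2595064 ]), 0.06916996836662292, 2151) [0.582 0.256 0.476]
wrist fig_tin [([0.6214, 0.4947, -0.0003], 0.9), ([0.5303, 0.2602, -0.002], 0.64)]
```

View pics/b.png

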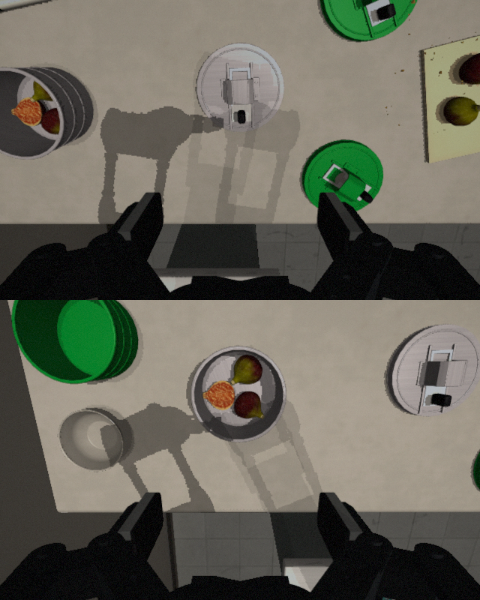

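Picture 2: the wrist view shows the cover at (240,85) with its catch pointing almost straight along -x, and the tin at (238,395). The circle radii match the specification (74.5 and 69.2 mm). Next I refine the yaw, grasp the cover and lift it.

Run:
```python
from h import *
W=np.load('cov.npy'); c=np.array([.5619,-.0710])
D=W[...,:2]-c; m=(W[...,2]>.036)&(W[...,2]<.07)&(np.hypot(D[...,0],D[...,1])<.075)
q=D[m]; g=q[q[:,0]<-.027]; s=q[q[:,0]>-.025]
print(len(g),g.mean(0),g.min(0),g.max(0),s.mean(0),s.min(0),s.max(0))
gy=(g[:,1].min()+g[:,1].max())/2; hy=(s[:,1].min()+s[:,1].max())/2
yaw=np.degrees(np.arctan2(-(gy),.040)); 
r=cv2.minAreaRect((s*1000).astype(np.float32)); print('yaw',yaw,'rect',r)
arm.set_gripper(.085,60)
arm.move_ptp([c[0],c[1],.13],[180,0,2.0])
p,W2=cloud("wrist"); save(p,'c')
D=W2[...,:2]-c; m=(W2[...,2]>.045)&(W2[...,2]<.062)&(np.hypot(D[...,0],D[...,1])<.06)
q=D[m]; print(len(q), q.mean(0) if len(q) else 0)
```

```text
156 [-0.0410001  -0.00159628] [-0.05049726 -0.00839604] [-0.03346054  0.00517251] [0.00040537 0.00023936] [-0.01973845 -0.02135009] [0.01974251 0.0214787 ]
yaw 2.3074334501238796 rect ((-0.030805587768554688, 0.15391159057617188), (37.99966812133789, 41.943843841552734), 2.3224010467529297)
3739 [-0.0036705  -0.00049034]
```

View pics/c.png

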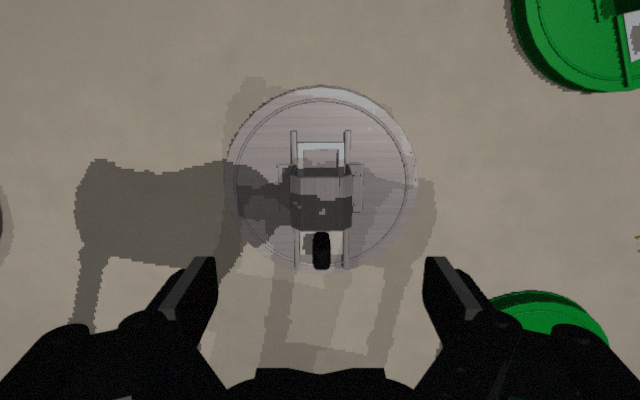

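Picture 3: the cover is centred between the fingers, with the handle at (320,200) and the catch at (321,250). Two estimates agree on a yaw of 2.3°.

Run:
```python
from h import *
c=[.5619,-.0710]
arm.move_linear([*c,.13],rot=[180,0,2.3])
arm.move_linear([*c,.044],.08)
print(arm.read_state()['contact_force'])
arm.set_gripper(.0,70)
s=arm.read_state(); print(s['grip_width'],s['eef_pos'],s['contact_force'])
arm.move_linear([*c,.21],.1)
arm.hold(.3); s=arm.read_state(); print(s['grip_width'],s['eef_pos'],s['contact_force'],s['wrist_torque'])
t=[.5316,.2595]
arm.move_linear([*t,.21],.2); arm.hold(.3)
p,W=cloud("wrist"); save(p,'d')
# cover top plane
X=W[...,:2]-t; rr=np.hypot(X[...,0],X[...,1]); z=W[...,2]
m=(z>.17)&(z<.195)&(rr<.09)
print(m.sum(),circ(W,t,(.17,.195),.09))
q=W[m]; A=np.c_[q[:,:2]-t,np.ones(len(q))]; co=np.linalg.lstsq(A,q[:,2],rcond=None)[0]; print('plane',co)
p,W=cloud("side"); save(p,'e'); p,W=cloud("top"); 
print(circ(W,t,(.175,.19),.09),arm.read_state()['clock'])
cv2.imwrite('pics/d.png',cv2.resize(np.vstack([cv2.imread('pics/d.png'),cv2.imread('pics/e.png')]),None,fx=.75,fy=.75))
```

```text
[-0.15103203  0.02012933  0.49628873]
0.0003336518329785298 [ 0.56896371 -0.07300377  0.05202348] [-2.81436264 -2.27917235 29.078576  ]
-0.0002257164933358701 [ 0.56176768 -0.07097656  0.20975652] [-0.1765662  -0.97569543 -0.79682094] [ 0.02611866  0.01281943 -0.01058707]
0 (array([0., 0.]), 0.0, 0)
plane [0. 0. 0.]
(array([0., 0.]), 0.0, 0) 13.6583
```

View pics/d.png

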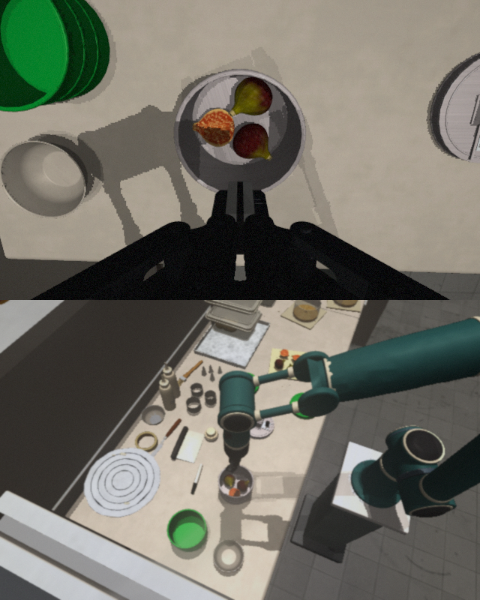

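Picture 4: the gripper is empty and the cover stayed behind (right edge of the wrist view at 465,105). The grasp slipped. I look at the cover again.

Run:
```python
from h import *
arm.set_gripper(.085)
arm.move_ptp([.53,-.07,.25],[180,0,2.3]); arm.hold(.3)
p,W=cloud("wrist"); np.save('cov2',W); save(p[60:360,100:540],'f')
c,r,n=circ(W,(.56,-.07),(.012,.022),.1); print(c,r,n)
q=W.reshape(-1,3); q=q[np.isfinite(q[:,0])]; q=q[np.hypot(*(q[:,:2]-c).T)<.07]
pl=q[(q[:,2]>.0)&(q[:,2]<.026)]; print('z median',np.median(pl[:,2]))
# height map 4mm
g=np.full((36,36),0)
for x,y,z in q:
    i=int((x-c[0])/.004+18); j=int((y-c[1])/.004+18); g[i,j]=max(g[i,j],int(z*1000))
for row in g[::-1]: print(' '.join('%2d'%v if v else ' .' for v in row[::-1]))
marks("wrist","cover","catch_grip","handle_grip"); print(arm.read_state()['clock'])
```

```text
[ 0.56209481 -0.07060056] 0.07442453503608704 13593
z median 0.017067411722694215
 .  .  .  .  .  .  .  .  .  .  .  .  .  . 16 17 18 17 18 17 18 18  .  .  .  .  .  .  .  .  .  .  .  .  .  .
 .  .  .  .  .  .  .  .  .  .  . 18 17 18 18 18 18 19 19 17 19 18 18 18 17  .  .  .  .  .  .  .  .  .  .  .
 .  .  .  .  .  .  .  .  . 17 18 18 18 18 19 18 17 18 18 18 18 19 18 18 18 18 17  .  .  .  .  .  .  .  .  .
 .  .  .  .  .  .  . 16 18 18 18 18 18 17 19 18 17 18 18 19 17 18 17 18 18 18 18 18 18  .  .  .  .  .  .  .
 .  .  .  .  .  . 17 18 19 18 18 18 17 17 18 18 18 18 17 17 17 18 18 18 18 19 18 17 18 17  .  .  .  .  .  .
 .  .  .  .  . 17 17 18 19 18 18 18 17 18 18 17 18 18 18 17 17 17 18 18 17 18 18 17 17 18 17  .  .  .  .  .
 .  .  .  . 17 18 18 18 17 18 18 17 18 17 18 18 18 18 17 17 17 18 19 17 17 18 18 18 18 18 17 16  .  .  .  .
 .  .  . 17 18 18 17 18 18 17 18 18 20 20 18 18 18 18 18 18 17 20 21 18 17 18 18 17 18 18 18 18 17  .  .  .
 .  .  . 17 18 18 17 19 18 19 17 18 21 20 17 18 18 17 18 17 17 17 20 18 18 18 17 18 17 17 18 18 16  .  .  .
 .  . 17 17 19 17 18 18 18 18 19 18 21 21 20 2
[... 2563 characters left out ...]
 .  .  .
 .  .  .  .  .  .  . 17 17 18 19 17 17 20 20 18 18 17  .  . 18 18 18 22 17 18 18 17  .  .  .  .  .  .  .  .
 .  .  .  .  .  .  .  .  . 16 18 18 18 20 19 18 17 17 18 18 17 18 18 20 18 18 18  .  .  .  .  .  .  .  .  .
 .  .  .  .  .  .  .  .  .  .  . 15 17 21 20 17 18 18 17 18 18 18 18 21 17  .  .  .  .  .  .  .  .  .  .  .
 .  .  .  .  .  .  .  .  .  .  .  .  .  . 16 17 17 17 17 17 18 17  .  .  .  .  .  .  .  .  .  .  .  .  .  .
wrist cover [([0.3909, -0.2638, -0.0037], 0.78), ([0.5616, -0.0717, 0.0], 0.77)]
wrist catch_grip [([0.5196, -0.0683, 0.0392], 0.96), ([0.3746, -0.3018, 0.0378], 0.77)]
wrist handle_grip [([0.3932, -0.27, 0.0431], 0.97), ([0.5645, -0.0726, 0.042], 0.93)]
16.2
```

View pics/f.png

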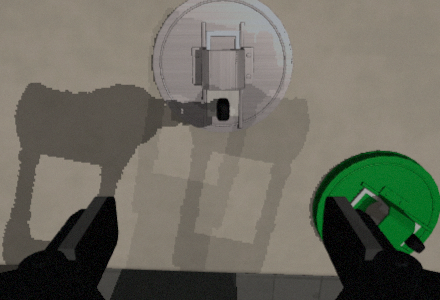

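Picture 5 and the height map show the cover unmoved, with the catch closed. The handle is flat on top out to about ±17 mm and its shoulders slope down to 49 mm at ±21. The pads probably caught the shoulders and slid off. I try again lower, closing gently in stages.

Run:
```python
from h import *
c=[.5620,-.0708]
def st(t):
    s=arm.read_state(); print(t,round(s['clock'],2),'w',round(s['grip_width'],4),np.round(s['eef_pos'],4),np.round(s['tcp_rot'],1),np.round(s['contact_force'],1))
    return s
arm.move_ptp([*c,.13],[180,0,2.3]); arm.set_gripper(.062,20); st('62')
arm.move_linear([*c,.039],.08); st('down')
for w in (.05,.045,.042,.038):
    arm.set_gripper(w,20); s=st(w)
arm.hold(.2); s=st('hold')
p,W=cloud("wrist"); save(p[60:360,100:540],'g')
```

```text
62 17.12 w 0.0622 [ 0.5629 -0.071   0.1318] [180.   -0.2   2.3] [ 0.3 -0.3 -0.1]
down 18.41 w 0.0618 [ 0.5627 -0.0709  0.0397] [ 1.8e+02 -1.0e-01  2.3e+00] [0.6 0.5 0.8]
0.05 18.68 w 0.0502 [ 0.5623 -0.0708  0.0394] [180.   -0.    2.3] [ 0.3  0.7 -0.7]
0.045 18.91 w 0.0448 [ 0.562  -0.0708  0.0391] [180.   -0.    2.3] [-0.2 -0.7 -0.4]
0.042 19.12 w 0.0418 [ 0.562  -0.0708  0.0391] [-180.    -0.     2.3] [-0.9  0.9  0.6]
0.038 19.34 w 0.0411 [ 0.562  -0.0708  0.0392] [-180.    -0.     2.3] [-1.9  1.5  3.1]
hold 19.54 w 0.0415 [ 0.5621 -0.0708  0.0393] [180.   -0.    2.3] [-0.7  1.   4.5]
```

View pics/g.png

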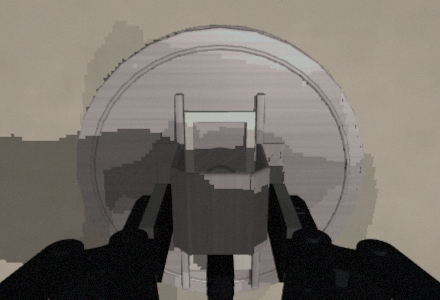

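Picture 6: the fingers hold the handle's flat sides at (165,210) and (275,210), with an opening of 41.5 mm. I firm up the grip and make a small test lift.

```bash
cat >> h.py <<'E'
def st(t):
    s=arm.read_state(); print(t,round(s['clock'],2),'w',round(s['grip_width'],4),np.round(s['eef_pos'],4),np.round(s['tcp_rot'],1),np.round(s['contact_force'],1),np.round(s['wrist_torque'],2))
    return s
E
python3 - <<'E'
from h import *
c=[.5620,-.0708]
def ok(): return arm.read_state()['grip_width']>.039
for f in (30,40):
    arm.set_gripper(.034,f); s=st(f)
arm.hold(.2); st('h')
if ok():
    arm.move_linear([*c,.07],.03); st('lift1')
if ok():
    arm.move_linear([*c,.20],.12); arm.hold(.3); st('lift2')
    p,W=cloud("wrist"); save(p[0:400,100:540],'i'); 
    z=W[...,2]; X=W[...,:2]-c; m=(z>.165)&(z<.187)&(np.hypot(X[...,0],X[...,1])<.085)
    q=W[m]; A=np.c_[q[:,:2]-c,np.ones(len(q))]
    co=np.linalg.lstsq(A,q[:,2],rcond=None)[0]
    k=abs(A@co-q[:,2])<.003; co=np.linalg.lstsq(A[k],q[k,2],rcond=None)[0]; print('plane',co,k.sum(),circ(W,c,(.165,.187),.085))
E
```

```text
30 19.81 w 0.0411 [ 0.5621 -0.0708  0.0393] [-180.    -0.     2.3] [-2.4  1.9  5.3] [0.1  0.33 0.01]
40 20.02 w 0.0407 [ 0.562  -0.0708  0.0394] [-180.    -0.     2.3] [-1.6  0.8  5.6] [0.15 0.32 0.05]
h 20.23 w 0.0409 [ 0.5621 -0.0708  0.0394] [-180.    -0.     2.3] [-2.4  0.9  5.5] [ 0.16  0.39 -0.01]
lift1 21.41 w 0.0407 [ 0.5618 -0.0708  0.0698] [-180.     0.     2.3] [-0.2 -0.2 -4.1] [-0.01  0.01 -0.03]
lift2 22.94 w 0.0406 [ 0.5617 -0.0708  0.1994] [-1.8e+02  1.0e-01  2.3e+00] [ 0.  -0.6 -4.2] [0.02 0.   0.04]
plane [-0.00352837  0.00157879  0.17702361] 40624 (array([ 0.56162745, -0.07102445]), 0.07476901262998581, 42932)
```

The lids are held level: cover tilt below 0.3°, centre 0.2 mm from the TCP, 4.2 N of weight. I carry them over the tin and lower them while watching the force.

Run:
```python
from h import *
t=[.5316,.2595]
arm.move_linear([*t,.20],.2); 
arm.move_linear([*t,.145],.1); arm.hold(.3); f0=st('above')['contact_force'][2]
for z in (.135,.130,.127,.124,.122,.1205,.119,.118,.117):
    arm.move_linear([*t,z],.02); s=st(z)
    if s['contact_force'][2]-f0>7: break
arm.hold(.2); st('end')
p,W=cloud("wrist"); save(p[0:400,100:540],'k'); z=W[...,2]
X=W[...,:2]-t; m=(z>.085)&(z<.108)&(np.hypot(X[...,0],X[...,1])<.085)
q=W[m]; A=np.c_[q[:,:2]-t,np.ones(len(q))]
co=np.linalg.lstsq(A,q[:,2],rcond=None)[0]
k=abs(A@co-q[:,2])<.003; co=np.linalg.lstsq(A[k],q[k,2],rcond=None)[0]; print('plane',co,k.sum())
p,W=cloud("side"); save(cv2.resize(p[180:320,240:400],None,fx=3,fy=3),'l')
```

```text
above 25.8 w 0.041 [0.5321 0.2597 0.1458] [-1.8e+02 -1.0e-01  2.3e+00] [ 1.  -0.2 -4.2] [ 0.03 -0.08  0.02]
0.135 26.45 w 0.0405 [0.5315 0.2595 0.1348] [180.    0.    2.3] [ 0.4 -0.4 -3.3] [ 0.07 -0.   -0.02]
0.13 26.85 w 0.0409 [0.5314 0.2594 0.1297] [180.    0.    2.3] [ 0.1  1.  -4.2] [-0.    0.01  0.01]
0.127 27.15 w 0.0406 [0.5314 0.2594 0.1267] [180.    0.    2.3] [ 0.6 -0.5 -3.1] [ 0.03 -0.04 -0.01]
0.124 27.45 w 0.0409 [0.5314 0.2594 0.1237] [180.    0.    2.3] [ 0.3  0.9 -3.9] [-0.05 -0.04  0.02]
0.122 27.7 w 0.0406 [0.5315 0.2594 0.1218] [180.    0.    2.3] [ 1.   0.8 -4.6] [ 0.02 -0.02 -0.  ]
0.1205 27.95 w 0.0406 [0.5317 0.2595 0.1205] [-180.    -0.     2.3] [-0.9  0.1 -4. ] [-0.   -0.    0.02]
0.119 28.2 w 0.0404 [0.5317 0.2595 0.1191] [-180.    -0.     2.3] [ 0.1  1.1 -2.6] [ 0.   -0.03  0.05]
0.118 28.45 w 0.0403 [0.532  0.2596 0.1185] [-180.    -0.     2.3] [-0.2  0.1 -0.6] [ 0.01 -0.    0.04]
0.117 28.7 w 0.0406 [0.532  0.2597 0.1184] [-1.8e+02 -1.0e-01  2.3e+00] [-2.9 -0.7  5.8] [-0.23  0.46 -0.01]
end 28.9 w 0.0407 [0.532  0.2596 0.1184] [-1.8e+02 -1.0e-01  2.3e+00] [-2.1 -0.5  5.5] [-0.23  0.41 -0.01]
plane [-0.00427171  0.00145733  0.09609197] 40996
```

View pics/l.png

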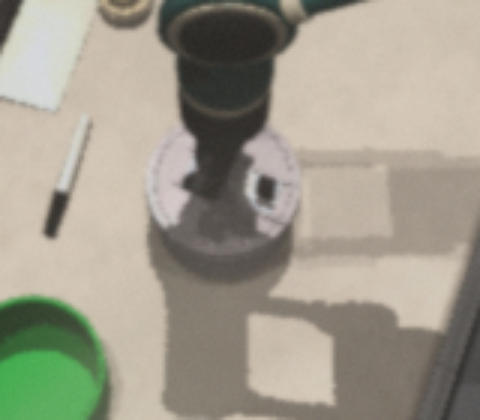

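Picture 7: the cover sits level on the tin (225,190). Its top is at 96.1 mm, which is the seated height, and the contact force confirms it is home. I release the handle and pull the catch.

Run:
```python
from h import *
arm.set_gripper(.075,20); arm.hold(.2)
arm.move_linear([.5316,.2595,.20],.15)
arm.move_linear([.50,.2585,.22],.15); arm.hold(.2)
p,W=cloud("wrist"); c,r,n=circ(W,(.5316,.2595),(.09,.102),.09); print(c,r,n)
D=W[...,:2]-c; m=(W[...,2]>.126)&(W[...,2]<.14)&(np.hypot(D[...,0],D[...,1])<.075)&(D[...,0]<-.027)
g=D[m]; gm=(g.min(0)+g.max(0))/2; print('grip rel',gm,len(g))
a=np.degrees(np.arctan2(-gm[1],-gm[0])); print('yaw',a)
m2=(W[...,2]>.09)&(W[...,2]<.1)&(np.hypot(D[...,0],D[...,1])<.07); q=W[m2]
A=np.c_[q[:,:2]-c,np.ones(len(q))]; print(np.linalg.lstsq(A,q[:,2],rcond=None)[0])
R=np.radians(2.3); d=np.array([np.cos(R),np.sin(R)])
np.save('cc',c)
g0=c-.040*d
if np.linalg.norm(g0-(c+gm))<.004:
    arm.set_gripper(.040)
    arm.move_linear([*g0,.18],.15,rot=[180,0,2.3]); arm.hold(.1); st('ab')
    arm.move_linear([*g0,.123],.06); st('dn')
    arm.set_gripper(.005,25); arm.hold(.2); st('pinch')
    arm.move_linear([*(g0-.0205*d),.123],.02); arm.hold(.3); st('pulled')
```

```text
[0.53212023 0.25924966] 0.07452157139778137 25588
grip rel [-0.04178021 -0.00132982] 385
yaw 1.8230542446171976
[-0.00470319  0.0017626   0.09626491]
ab 31.94 w 0.0401 [0.493  0.258  0.1811] [-1.8e+02 -1.0e-01  2.3e+00] [-0.3 -0.3 -0.4] [ 0.02 -0.03 -0.02]
dn 33.04 w 0.0398 [0.4926 0.2578 0.1235] [-1.8e+02 -1.0e-01  2.3e+00] [ 1.1 -0.1  0.2] [ 0.04  0.04 -0.  ]
pinch 33.61 w 0.0107 [0.4925 0.2579 0.1236] [-180.    -0.     2.3] [-2.2  0.1  4.2] [ 0.06  0.11 -0.04]
pulled 35.08 w 0.0106 [0.4722 0.2569 0.1234] [-1.8e+02 -1.0e-01  2.3e+00] [3.4 0.3 6.3] [ 0.06 -0.67 -0.03]
```

Run:
```python
from h import *
arm.set_gripper(.040,20); arm.hold(.2); st('rel')
arm.move_linear([.4722,.2569,.20],.15); arm.move_linear([.50,.2585,.22],.15); arm.hold(.2)
p,W=cloud("wrist"); save(p[0:400,100:540],'m')
c,r,n=circ(W,(.5316,.2595),(.09,.102),.09); print(c,r,n)
D=W[...,:2]-c; m=(W[...,2]>.126)&(W[...,2]<.14)&(np.hypot(D[...,0],D[...,1])<.08)&(D[...,0]<-.027)
g=D[m]; print('grip rel',(g.min(0)+g.max(0))/2,len(g))
m2=(W[...,2]>.09)&(W[...,2]<.1)&(np.hypot(D[...,0],D[...,1])<.07); q=W[m2]
A=np.c_[q[:,:2]-c,np.ones(len(q))]; print(np.linalg.lstsq(A,q[:,2],rcond=None)[0])
```

```text
rel 35.67 w 0.0402 [0.4714 0.2567 0.1227] [180.    0.    2.3] [ 0.7  0.4 -0.2] [-0.    0.05  0.01]
[0.52929693 0.25946847] 0.07470651715993881 25776
grip rel [-0.05908068 -0.00283609] 369
[-0.0100817   0.00098196  0.0963452 ]
```

View pics/m.png

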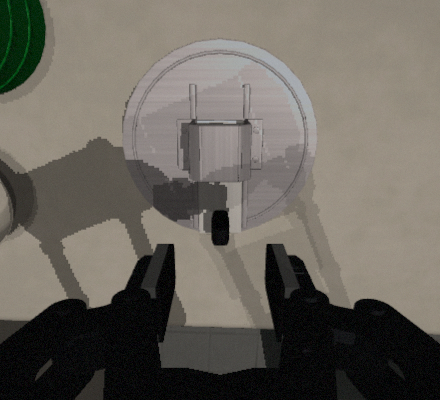

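Picture 8: the catch is out at (220,228), but the cover slid about 3 mm with it, so the catch travelled only about 17 mm relative to the cover. I pull a little further, to its stop.

Run:
```python
from h import *
g=np.array([.4712,.2567]); R=np.radians(2.3); d=np.array([np.cos(R),np.sin(R)])
arm.move_linear([*g,.17],.15); arm.move_linear([*g,.123],.06)
arm.set_gripper(.005,25); arm.hold(.1); st('pinch')
for k in (.0015,.003,.0045):
    arm.move_linear([*(g-k*d),.123],.01); arm.hold(.1); s=st(k)
    if abs(s['contact_force'][0])>10: break
arm.hold(.2)
arm.set_gripper(.040,20); arm.hold(.2); st('rel')
e=arm.read_state()['eef_pos']
arm.move_linear([e[0],e[1],.20],.15); arm.move_linear([.50,.2585,.22],.15); arm.hold(.2)
p,W=cloud("wrist")
c,r,n=circ(W,(.5316,.2595),(.09,.102),.09); print(c,r,n)
D=W[...,:2]-c; m=(W[...,2]>.126)&(W[...,2]<.14)&(np.hypot(D[...,0],D[...,1])<.085)&(D[...,0]<-.027)
g=D[m]; print('grip rel',(g.min(0)+g.max(0))/2,len(g))
m2=(W[...,2]>.126)&(W[...,2]<.145)&(np.hypot(D[...,0],D[...,1])<.035)&(D[...,0]>-.025); print(cv2.minAreaRect((W[m2][:,:2]*1000).astype(np.float32)))
m2=(W[...,2]>.09)&(W[...,2]<.1)&(np.hypot(D[...,0],D[...,1])<.07); q=W[m2]
A=np.c_[q[:,:2]-c,np.ones(len(q))]; print(np.linalg.lstsq(A,q[:,2],rcond=None)[0])
st('end')
```

```text
pinch 38.89 w 0.0106 [0.4715 0.2569 0.1236] [-180.    -0.     2.3] [-1.1 -0.2  3.7] [0.02 0.13 0.  ]
0.0015 39.29 w 0.0107 [0.4707 0.2569 0.1236] [-1.8e+02 -1.0e-01  2.3e+00] [3.8 0.  2.9] [ 0.02 -0.65  0.04]
0.003 39.69 w 0.0106 [0.4694 0.2569 0.1235] [-180.    -0.2    2.3] [5.  1.7 2.4] [ 0.02 -0.99 -0.03]
0.0045 40.09 w 0.0106 [0.4683 0.2568 0.1235] [-180.    -0.2    2.3] [6.4 0.7 0.9] [ 0.11 -1.22 -0.02]
rel 40.88 w 0.0398 [0.4664 0.2565 0.1228] [180.    0.    2.3] [-0.7 -0.1 -0.3] [-0.02 -0.03  0.05]
[0.52832955 0.25907421] 0.07446890324354172 25645
grip rel [-0.05973748 -0.00247152] 370
((528.4487915039062, 259.0859069824219), (37.87372970581055, 42.1864128112793), 2.1492323875427246)
[-0.00978217  0.00144566  0.09633265]
end 42.21 w 0.0399 [0.4989 0.2583 0.2191] [1.8e+02 1.0e-01 2.3e+00] [-0.4  0.4  0.5] [-0.01  0.02  0.01]
```

The pull now meets over 6 N, well above the catch's 2 N of friction, so it is at its stop. The grip point sits about 60 mm from the centre. I regrip the handle and lift slowly, checking the weight.

Run:
```python
from h import *
c=np.array([.5284,.2591])
arm.set_gripper(.062,20)
arm.move_linear([*c,.18],.15,rot=[180,0,2.3]); arm.hold(.1)
arm.move_linear([*c,.1184],.08); st('dn')
arm.set_gripper(.036,20); arm.set_gripper(.034,40); arm.hold(.1); s=st('grip')
assert s['grip_width']>.039
arm.move_linear([c[0]+.0015,c[1],.1195],.02); st('l1')
arm.move_linear([c[0]+.002,c[1],.1230],.015)
f=[]
for _ in range(6): arm.hold(.08); f.append(arm.read_state()['contact_force'])
print(np.mean(f,0)); st('l2')
```

```text
dn 44.04 w 0.062 [0.5289 0.2593 0.1188] [-180.    -0.     2.3] [ 0.7 -0.1 -0.6] [0.   0.04 0.01]
grip 44.67 w 0.0401 [0.5291 0.2594 0.1196] [-1.8e+02 -1.0e-01  2.3e+00] [-0.6 -0.1  6.3] [ 0.04  0.11 -0.02]
l1 44.92 w 0.0406 [0.5299 0.2591 0.1196] [-180.     0.     2.3] [-1.4 -0.3  3.2] [0.06 0.13 0.03]
[ 0.03043754  0.01005513 -2.80318684]
l2 45.81 w 0.0406 [0.5304 0.2591 0.123 ] [-180.    -0.     2.3] [-0.3  0.1 -2.9] [-0.01  0.01 -0.02]
```

The load is 2.8 N against 4.2 N for the pair, so the cover is coming up alone. I continue lifting.

Run:
```python
from h import *
arm.move_linear([.5304,.2591,.140],.03); arm.move_linear([.5304,.2591,.213],.08); arm.hold(.5)
f=[]
for _ in range(4): arm.hold(.08); f.append(arm.read_state()['contact_force'])
print(np.mean(f,0)); st('up')
p,W=cloud("wrist"); z=W[...,2]; print('cover top z',np.median(z[(z>.16)&(z<.215)]))
p,W=cloud("side"); a=p[160:320,220:420]; p,W=cloud("top"); b=p[140:300,180:380]
z=W[...,2]; save(cv2.resize(np.hstack([a,b]),None,fx=2,fy=2),'n')
marks('side','inner_lid','fig_tin','cover')
```

```text
[ 0.13031532  0.07908484 -2.67751103]
up 48.42 w 0.0408 [0.5304 0.2591 0.213 ] [-180.    -0.     2.3] [-0.1 -0.  -3.1] [ 0.   -0.05  0.04]
cover top z 0.18932992365053075
side inner_lid [([0.5303, 0.2588, 0.0776], 0.8), ([0.5305, 0.2578, 0.2151], 0.58)]
side fig_tin [([0.5329, 0.2566, 0.002], 0.94), ([0.6206, 0.4942, 0.0044], 0.6)]
side cover [([0.5323, 0.2633, 0.1732], 0.68), ([0.3881, -0.2668, -0.0018], 0.63)]
```

View pics/n.png

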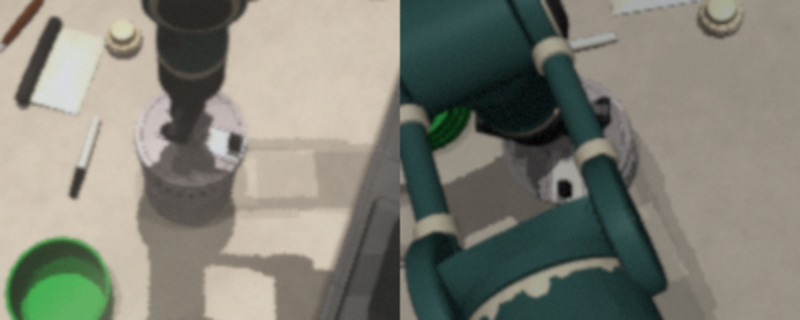

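Picture 9: the gripper holds the cover above the tin (190,140), with the catch out at (233,145). The network sees the inner lid in the tin at z of about 0.078. I hand the job in.

Run:
```python
from h import *
arm.close_job(); st('closed')
```

```text
the job is handed in; nothing more can be done
the job is handed in; nothing more can be done
```

I set the lid pair on the tin, pulled the catch out and lifted the cover off alone. The job was handed in at about 48.5 s; no verdict is reported.

**Last checks**
- **Lids home:** after lowering, the cover top measured 96.1 mm, which is the seated height, and it was level.
- **Catch:** the first pull moved it only about 17 mm relative to the cover, because the cover slid about 3 mm with it. I pulled again until it met over 6 N, and the grip then sat about 60 mm from the centre, where its stop should be.
- **Cover alone:** the load was about 2.7 N, against 4.2 N for the pair. The cover is held about 93 mm above where it sat, with the fingers 41 mm apart on the handle.
- **Inner lid:** the network placed it at z of about 0.078 m, roughly 3 mm from the tin's centre, with the tin within a few millimetres of its start. I had no unobstructed view of it, so how level it sits was not measured directly.

**What went wrong or disagreed**
- My first grasp of the handle slipped off. The cover did not move, and a lower, gentler grasp held.
- The network also reported a second, less confident inner lid at z = 0.215 m and placed the cover 4 mm off in y. I took the first as a false report, because the load fits the cover alone; the second is within the network's error.
- I did not measure the timer, bowl or pen again at the end. No move went near them, and the timer and pen looked in place in the last picture.

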